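Slide the loaded crate home into its dock

ROBOT

A 6-joint arm with a two-finger parallel gripper is mounted at the origin on the work surface; the furniture and walls round the work are solid. World frame = base frame: x ahead of the robot, y to its left, z up, the work surface at z = 0. Lengths are in m, angles in degrees, forces in N, time in s.
With the tool pointing down it reaches from about 0.25 to 0.725 m from the base axis. Payload 9.7 kg.
Tool frame: the origin (TCP) lies midway between the tips of the shut fingers; the grasp point (between the pads) lies bot.hold_point_z behind it (bot.hold_point_z is the distance from the TCP to the grasp point, in m); z points along the fingers, y is the line along which they close (so a half turn about z gives the same grasp; the last joint's range is limited). The gripper opens to 85 mm and grips with 20 to 120 N. Pads are 22 mm wide; open, the fingers measure 114 mm over their backs; the gripper's body (76 mm by 85 mm) begins 54 mm behind the grasp point. The pads swing forward as they close: fully open they stand 13 mm farther back than shut.
Start: joints at [66.062, 4.979, 10.078, 95.1, 0, 90], TCP at [0.223, 0.503, 0.231] pointing down, gripper open.
Joint ranges: [-179.16, 179.16], [-48.56, 103.87], [-65.8, 70.77], [-126.05, 130.52], [-82.76, 87.17], [-180, 180]. Speed limits (degrees/s): [127.2, 127.2, 147.25, 180, 180, 180].

INTERFACE

Orientations are given as [roll, pitch, yaw] about the fixed x, y, z axes, in that order (R = Rz(yaw) Ry(pitch) Rx(roll)).
In Python, from workcell import bot, camera, camera_model, ticket gives the robot as it stands.
- The arm moves only by the tool send_rows, never from a script. Its argument "targets" is text: rows parted by semicolons, each of 5 numbers parted by spaces: the shift along the tool's x, y, z in mm, then the turn about the tool's z in degrees, then the closure in counts, from 0 (fully open) to 255 (shut). A call has 1 to 20 rows; each row is the pose to reach, as a shift and turn from the pose commanded when the call began, along the tool's axes at that moment; what a row does not reach only later rows make up. A row lasts 1/8 s, in which the tool goes at most 62.5 mm and 10.7 degrees, less where a joint would pass 70% of its speed; a pose out of reach is approached as far as the arm can. A call with a gripper value outside its range is refused whole. The fingers move at their own pace and stop on an object; "newtons" is the grip in N (left out, the last holds). Time passes only in rows, so rows that repeat a pose let the fingers close. It gives the time, the measured TCP pose, the force, the opening and the grip force at its end, in the units of the state.
- bot.get_obs(): the state, without advancing time (a new reading comes with each control period).
- camera(name): name is "scene" or "top" or "wrist"; returns the picture (420x560x3 uint8, blue, green, red); there is no depth.
- camera_model(name): a dict with "K" (3x3 intrinsics, pixels), "pose" (4x4, takes a point from camera to world coordinates); the wrist camera has in their place "T_tool_cam" (4x4, takes a point from camera to tool coordinates, whose origin is the TCP and whose axes are the flange's). Camera axes: x right, y down, z forward; pixel columns grow to the right and rows downward; lengths in m; the calibration is good to about 2 mm. A picture is of the moment at which its call begins: read the wrist's pose just before it. camera_model takes no time and is no camera call.
- ticket.job_done(): hands the job in; it is judged then, once.
The state is a dict: "time": time; "q": joint angles; "qd": joint speeds; "joint_efforts": joint torques, N m; "ee_pos": TCP position; "tcp_rot": TCP orientation; "wrist_force": force on the tool from outside, world axes, zero at the start; "torque": the same for the moment, N m; "opening": finger opening in m; "grasp_force": force on a finger pad.
Only numpy, scipy, OpenCV 4.12 (cv2) and the standard library are available. Lean on these libraries where they do the work, as an engineer would, in place of code of your own. Each camera call takes 0.05 s, during which the arm holds its last target. There are 200 camera calls.

TASK

Push the tall, heavy blue crate across the bench into the dock between the yellow wings until it sits fully home, square against the back stop, then move clear of it. Push it only low, on the ledge at its foot, so that it slides flat on the bench and never tips; do not grasp or lift it, and leave the nozzle, bolt and nut near it where they stand.

Things in the scene. Friction and masses are not known exactly. Their poses are not given: they have to be found in the camera images.
- crate: tall blue crate, 0.9 to 1.6 kg, on a dark base plate 140 (x) x 120 (y) x 32 mm (z) flat on the bench. Origin at the centre of the base's underside, z up, +x the way it slides into the dock. The box stands on the base from x = -15 to +70 mm, y = +-59 mm, to z = 198 mm (handle to 232 mm). Pushed low it slides (4 to 12 N); pushed near the top it tips over its +x edge.
- ledge (a point): centre of the crate's push face: the upright front (-x) face of the kick ledge, the part of the base with a yellow top that sticks out 55 mm from the box. The face is 120 mm wide and reaches from the bench to 32 mm; this point lies at x = -70, y = 0, z = 16 mm of the crate, its axes like the crate's
- box: the blue box of the crate, fixed on its base plate, with lid, two latches and carrying handle: 85 (x) x 118 (y) mm, from z = 32 to 198 mm, handle to 232 mm. Origin and axes are those of the crate. Not to be pushed or held
- dock: fixed aluminium rails on the bench: back stop (30 mm high) and two side rails (26 mm). Origin on the bench where the crate's origin lies when it is fully home; the crate's axes are then parallel to the dock's. +x leads in. Inner face of the back stop at x = +70 mm; of the side rails at y = +-68 mm (8 mm play a side) from x = -15 mm on
- mouth (a point): middle of the dock's open mouth, on the bench at x = -60 mm, y = 0 of the dock; there the tips of the two yellow flared wings (26 mm high) stand at about y = +-103 mm; they narrow to the side rails at x = -15 mm
- nozzle: small copper nozzle standing loose on the bench beside the crate's way, 18 mm across, 26 mm high, origin under its centre; to be left alone
- bolt: dark hexagon bolt standing loose on its head beside the dock, outside its near side rail, 24 mm across, 58 mm high, origin under its centre; to be left alone
- nut: dark hexagon nut lying loose on the 4 mm light steel sheet that covers the bench behind the crate, on the side of its ledge, 30 x 34 x 15 mm, origin under its centre; to be left alone
Not all that is in view belongs to the job. There is more than one size of the crate; the job needs the larger.

How it is judged:
By the outcome, as a careful person would: the job done as asked, in the order asked, and still so for the second after the job is handed in, with the robot touching nothing.
It also fails if it takes over 54 s, if anything falls off the work surface, if the arm or the gripper's body presses on something with over 40 N, if the wrist force passes 120 N, or if a joint passes its speed limit or range.

## Working session

There is one attempt and no reset: what is moved stays moved. The work goes in short steps, Python scripts to look and compute and a tool call to move; the robot and the scene stay as the last step left them, time stands still between calls to the robot, and variables do not carry over. Pictures are saved under pics/ and viewed, at most 10 in all, crops included, and the job is handed in when it is done.

Besides the shell and the picture viewer there is one more tool, called after "Request:" as name(argument=value, ...) on one line, values as JSON. send_rows: Moves the arm, as the interface text tells. Its arguments: {"type":"object","properties":{"targets":{"type":"string"},"newtons":{"type":"number"}},"required":["targets"]}

```bash
mkdir -p pics; ls; python3 - <<'E'
from workcell import bot,camera,camera_model
import cv2,numpy as np
np.set_printoptions(precision=4,suppress=True)
for n in("scene","top"):
    cv2.imwrite(f"pics/{n}0.png",camera(n)); m=camera_model(n); print(n,m["K"],m["pose"])
print(camera_model("wrist"))
print(bot.get_obs(),bot.hold_point_z)
E
```

```text
pics
scene [[466.6184   0.     272.2018]
 [  0.     466.6184 210.5953]
 [  0.       0.       1.    ]] [[-0.328   0.3999 -0.8559  1.3281]
 [ 0.9447  0.1335 -0.2997  0.289 ]
 [-0.0056 -0.9068 -0.4215  0.4854]
 [ 0.      0.      0.      1.    ]]
top [[493.482    0.     282.9578]
 [  0.     493.482  208.5412]
 [  0.       0.       1.    ]] [[ 0.4543 -0.6959  0.5562 -0.0742]
 [-0.8907 -0.3672  0.2681 -0.2924]
 [ 0.0177 -0.6172 -0.7866  0.8363]
 [ 0.      0.      0.      1.    ]]
{'K': array([[295.6613,   0.    , 274.8345],
       [  0.    , 295.6613, 213.8651],
       [  0.    ,   0.    ,   1.    ]]), 'T_tool_cam': array([[ 0.0018, -0.9465, -0.3227,  0.0819],
       [ 1.    ,  0.0019,  0.    , -0.001 ],
       [ 0.0006, -0.3227,  0.9465, -0.1421],
       [ 0.    ,  0.    ,  0.    ,  1.    ]])}
{'time': 0.1, 'q': array([66.0604,  5.0088, 10.0366, 95.099 ,  0.0011, 90.0024]), 'qd': array([ 0.0046, -0.0564,  0.0518, -0.1059, -0.1003, -0.0011]), 'joint_efforts': array([ -0.0006, -52.1561,  46.5655,   0.016 ,  -0.0001,   0.    ]), 'ee_pos': array([0.2231, 0.5025, 0.2306]), 'tcp_rot': array([-179.9287,   -0.0011,  156.058 ]), 'wrist_force': array([-0.6848, -0.0746, -0.2211]), 'torque': array([ 0.0409, -0.0073, -0.001 ]), 'grasp_force': 0.0, 'opening': 0.0858175413420067} 0.0187
```

View pics/scene0.png

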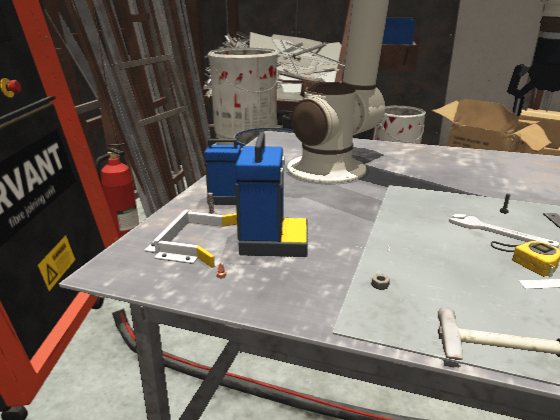

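View pics/top0.png

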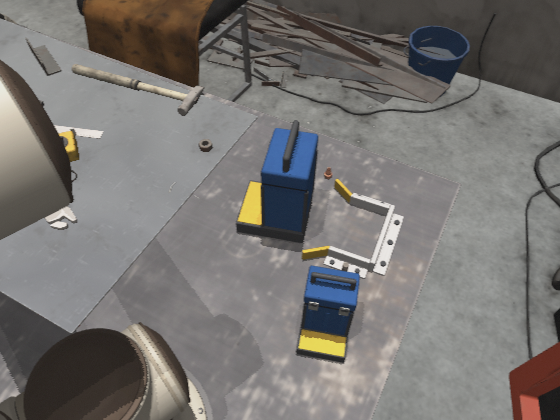

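The scene view shows the large crate at about (265,205), with its ledge to the right and the dock left at about (190,230). In the top view the large crate is at (285,190), the dock at (365,235), the nozzle at (328,174) and the nut at (205,145). The bolt stands near (345,268), beside the small crate. I'll enlarge both.

```bash
python3 - <<'E'
import cv2
a=cv2.imread("pics/top0.png")[120:285,225:425]; cv2.imwrite("pics/topc.png",cv2.resize(a,None,fx=3.6,fy=3.6,interpolation=cv2.INTER_CUBIC)) if 0 else cv2.imwrite("pics/topc.png",cv2.resize(a,(800,660),interpolation=cv2.INTER_CUBIC)[:600])
b=cv2.imread("pics/scene0.png")[130:285,140:320]; cv2.imwrite("pics/scenec.png",cv2.resize(b,(720,620),interpolation=cv2.INTER_CUBIC)[20:])
E
```

```text
(no output)
```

View pics/topc.png

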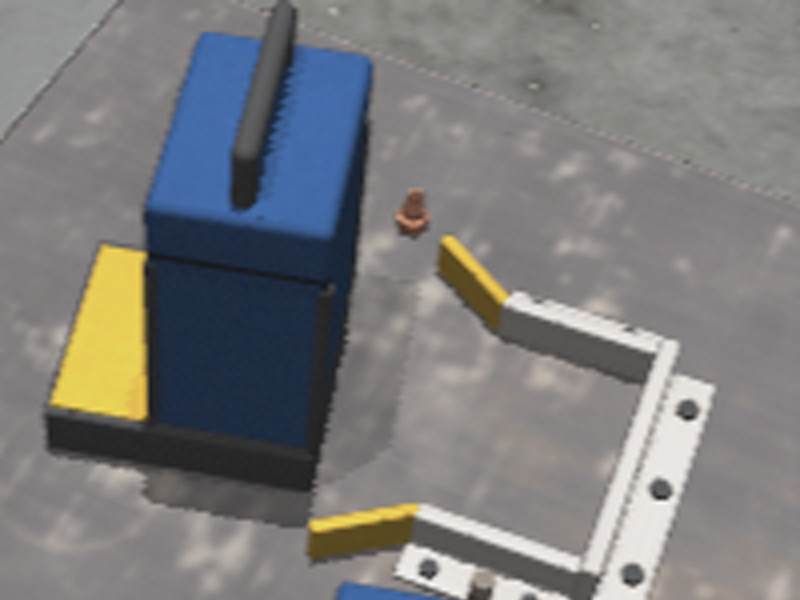

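View pics/scenec.png

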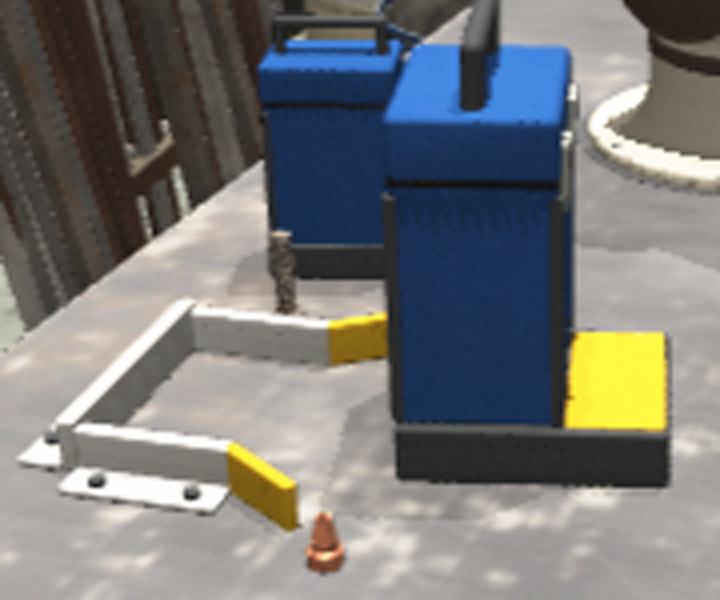

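```bash
cat >fit.py <<'E'
import numpy as np
from scipy.optimize import least_squares
from workcell import camera_model
M={n:camera_model(n) for n in("scene","top")}
off={"top":(225,120),"scene":(140,135)}
def proj(n,P):
    K,T=M[n]["K"],M[n]["pose"]; p=K@(T[:3,:3].T@(P-T[:3,3])); return p[:2]/p[2]
def full(n,c,s=4): return (np.array(c)+.5)/s-.5+off[n]
def ray(n,uv,z):
    K,T=M[n]["K"],M[n]["pose"]; d=T[:3,:3]@np.linalg.solve(K,[*uv,1]); o=T[:3,3]; return o+d*(z-o[2])/d[2]
def fit(obs,x0):
    def w(p,l): c,s=np.cos(p[2]),np.sin(p[2]); l=np.array(l)/1e3; return np.array([p[0]+c*l[0]-s*l[1],p[1]+s*l[0]+c*l[1],l[2]])
    f=lambda p:np.concatenate([proj(n,w(p,l))-full(n,c) for n,c,l in obs])
    r=least_squares(f,x0,loss="soft_l1",x_scale=[.1,.1,.5]); p=r.x
    print("pose mm,deg",np.round([p[0]*1e3,p[1]*1e3,np.degrees(p[2])],2)); print(np.round(f(p).reshape(-1,2),1).tolist()); return p
E
python3 - <<'E'
from fit import *
crate=[("top",(50,408),(-70,-60,32)),("top",(101,245),(-70,60,32)),("top",(48,450),(-70,-60,0)),("top",(312,490),(70,-60,0)),
("top",(148,420),(-15,-59,32)),("scene",(668,485),(-70,60,0)),("scene",(668,433),(-70,60,32)),("scene",(397,480),(70,60,0)),("scene",(395,430),(70,60,32)),("scene",(666,334),(-70,-60,32)),("top",(372,65),(70,59,198)),("scene",(566,430),(-15,59,32))]
dock=[("top",(650,354),(70,68,26)),("top",(497,332),(-15,68,0)),("top",(503,306),(-15,68,26)),("scene",(195,347),(70,-68,0)),("scene",(193,304),(70,-68,30)),("scene",(330,362),(-15,-68,0)),("scene",(330,322),(-15,-68,26)),("scene",(297,528),(-60,103,0)),("scene",(297,487),(-60,103,26)),("top",(442,238),(-60,103,26)),("top",(310,558),(-60,-103,0))]
c=ray("top",full("top",(180,350)),.03);print(c)
pc=fit(crate,[c[0],c[1],-1]); pd=fit(dock,[pc[0],pc[1]-.2,-1])
d=(pc-pd);C,S=np.cos(pd[2]),np.sin(pd[2]);print("crate in dock",(C*d[0]+S*d[1])*1e3,(-S*d[0]+C*d[1])*1e3,np.degrees(d[2]))
C,S=np.cos(pc[2]),np.sin(pc[2])
print("ledge",pc[:2]+np.array([C,S])*-.07)
for n,q in(("noz",("top",(412,232))),("noz",("scene",(325,565)))): print(n,ray(q[0],full(*q),0))
print("nut",ray("top",(206,149),.01),ray("scene",(380,284),.01)); print("bolt",ray("scene",full("scene",(286,310)),0))
E
```

```text
[0.48635097 0.00864953 0.03      ]
pose mm,deg [ 4.9396e+02  6.0000e-02 -7.3630e+01]
[[-1.9, 1.3], [-1.2, -1.6], [-0.5, -0.1], [0.2, 1.0], [0.3, 2.2], [0.3, 1.2], [0.7, 0.4], [-0.6, 1.1], [-0.7, -0.2], [0.1, -0.9], [0.5, -3.8], [-1.3, 0.4]]
pose mm,deg [ 528.03 -147.21  -85.27]
[[1.0, 0.5], [-1.0, 1.3], [-1.0, 0.2], [-0.4, 0.8], [-0.9, -0.1], [0.0, 0.9], [-0.5, 0.7], [0.0, 0.1], [-0.7, -1.1], [-0.5, -0.3], [-1.7, -0.6]]
crate in dock -149.58544200239857 -21.811804149037776 11.645380052241338
ledge [0.4742285  0.06722573]
noz [ 0.64401038 -0.05654816  0.        ]
noz [ 0.65132953 -0.05210618  0.        ]
nut [0.58387253 0.22921878 0.01      ] [0.59784382 0.23812372 0.01      ]
bolt [ 0.39858088 -0.19539404  0.        ]
```

The fit agrees with the given sizes: residuals are about 1 px. The crate sits about 150 mm short of home, 22 mm off to the side and turned 11.6°. I'll push with both fingers partly open, spread across the ledge face, with the tool's +x side (the camera side) away from the box. First I'll move behind the ledge.

Request:
send_rows(targets="-340 -218 80 49.6 90;-340 -218 80 49.6 90;-340 -218 80 49.6 90;-340 -218 80 49.6 90;-340 -218 80 49.6 90;-340 -218 80 49.6 90;-340 -218 80 49.6 90;-340 -218 80 49.6 90;-340 -218 80 49.6 90;-340 -218 80 49.6 90;-340 -218 80 49.6 90;-340 -218 80 49.6 90")

```text
time: 1.6
ee_pos: [0.4453, 0.166, 0.1514]
tcp_rot: [180.0, -0.0, 106.5]
wrist_force: [0.3, -0.3, -1.1]
opening: 0.0554
grasp_force: 0.0
```

```bash
python3 - <<'E'
from workcell import bot,camera
import cv2
o=bot.get_obs(); print(o['time'],o['q'],o['ee_pos'],o['tcp_rot'],o['opening'],o['wrist_force'])
cv2.imwrite("pics/w1.png",camera("wrist"))
E
```

```text
1.6 [ 2.04457531e+01 -6.14129101e+00 -9.78687036e+00  8.63410440e+01
 -5.14471021e-04  9.39251383e+01] [0.44526793 0.16599579 0.15142845] [ 1.79986620e+02 -4.02405326e-04  1.06520615e+02] 0.05535093718522871 [ 0.31033241 -0.32916563 -1.10606557]
```

View pics/w1.png

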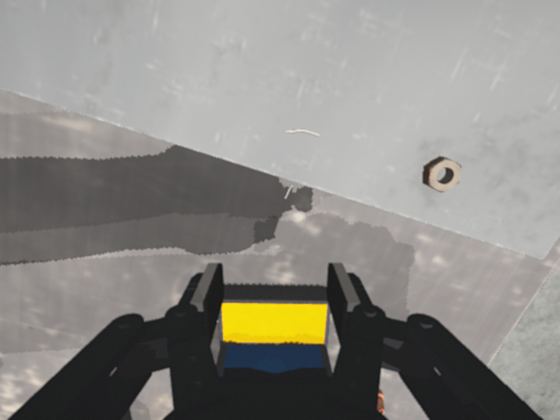

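The wrist view shows the ledge between the fingers: dark front face at rows 285–301, yellow above it, and its top edge level within about 1°. The nut, at (442,174), is well off to the side. I'll check the face position and the sheet edge.

```bash
python3 - <<'E'
from workcell import camera_model
import numpy as np, cv2
from scipy.spatial.transform import Rotation as R
np.set_printoptions(precision=4,suppress=True)
m=camera_model("wrist");K,T=m["K"],m["T_tool_cam"]
p=np.array([.44527,.166,.15143]);Rt=R.from_euler("xyz",[180,0,106.52],degrees=True).as_matrix()
def ray(u,v,z):
    d=Rt@T[:3,:3]@np.linalg.solve(K,[u,v,1]);o=p+Rt@T[:3,3];return o+d*(z-o[2])/d[2]
I=cv2.imread("pics/w1.png").astype(int)
for u in range(228,326,16):
    c=I[270:330,u]; y=(c[:,1]-c[:,0]>80); e=270+np.argmax(y); b=270+np.argmax(c.sum(1)<150)
    print(u,e,b)
for a,z in(((226,301),.032),((324,301),.032),((226,284.5),0),((324,284.5),0)):
    w=ray(*a,z); print(a,w,"tool",Rt.T@(w-p)*1e3)
L=np.array([.4742,.0672,.016]); print("ledge(fit) in tool",Rt.T@(L-p)*1e3)
print("sheet edge",[ray(*a,.004) for a in((270,178),(400,216),(20,95))],"nut",ray(442,174,.01))
E
```

```text
228 303 285
244 303 286
260 303 286
276 304 286
292 304 286
308 304 287
324 304 288
(226, 301) [0.4266 0.0524 0.032 ] tool [-103.5626  -50.2154  119.43  ]
(324, 301) [0.5242 0.0816 0.032 ] tool [-103.3846   51.632   119.43  ]
(226, 284.5) [ 0.4219  0.0505 -0.    ] tool [-104.0567  -55.2398  151.43  ]
(324, 284.5) [0.5292 0.0825 0.    ] tool [-103.8603   56.698   151.43  ]
ledge(fit) in tool [-102.9478   -0.358   135.43  ]
sheet edge [array([0.4352, 0.1842, 0.004 ]), array([0.5757, 0.1844, 0.004 ]), array([0.1957, 0.1927, 0.004 ])] nut [0.5935 0.2369 0.01  ]
```

Request:
send_rows(targets="0 0 40 0.5 90;0 0 85 0.5 90;0 0 125 0.5 90;0 0 140 0.5 90;0 0 145 0.5 90;-20 0 145 0.5 90;-45 0 145 0.5 90;-65 0 145 0.5 90;-78 0 145 0.5 90;-84 0 145 0.5 90;-84 0 145 0.5 90;-84 0 145 0.5 90")

```text
time: 3.15
ee_pos: [0.4692, 0.0853, 0.0064]
tcp_rot: [180.0, -0.0, 106.0]
wrist_force: [-0.1, -0.2, 0.4]
opening: 0.0552
grasp_force: 0.0
```

```bash
python3 - <<'E'
from workcell import bot,camera
import cv2,numpy as np
o=bot.get_obs(); print(o['time'],o['ee_pos'],o['tcp_rot'],o['opening'],o['wrist_force'])
s=camera("scene")[120:290,130:330]; t=camera("top")[100:300,190:420]
cv2.imwrite("pics/a2.png",np.hstack([cv2.resize(s,(400,340)),cv2.resize(t,(400,348))[:340]]))
E
```

```text
3.15 [0.46919505 0.08533754 0.00636246] [ 1.79998498e+02 -7.08812074e-03  1.05983689e+02] 0.055235174794055236 [-0.12544959 -0.16275622  0.35311934]
```

View pics/a2.png

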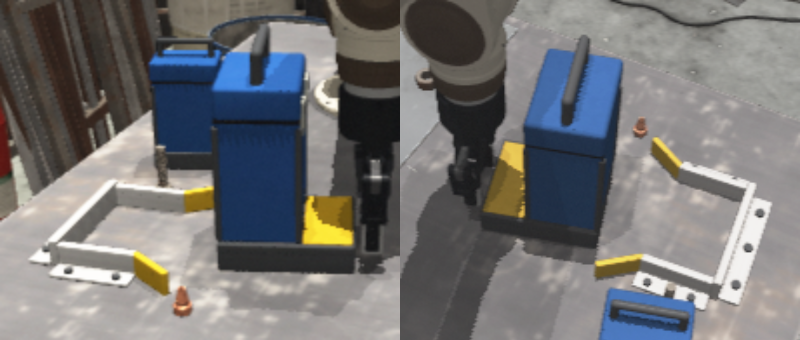

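The wrist clears the box well, and the fingers stand about 10 mm behind the ledge face. Next I'll plan a friction-centre-following push: straight at first, then turning into line with the dock.

```bash
cat >plan.py <<'E'
import numpy as np
pd=np.array([.52803,-.14721]);yd=np.radians(-85.27)
def plan(tp,tyaw,c0,th0,L,total,ds,cx=20):
    # c0: friction centre start in dock (mm); returns rows in the tool frame at tp
    out=[];c=np.array(c0,float);s=0;th=th0;ty=np.radians(tyaw)
    while s<total:
        d=min(ds,total-s);s+=d; thn=th0 if s<L else th0*max(0,1-(s-L)/(total-L-8))
        m=(th+thn)/2;th=thn;c+=d*np.array([np.cos(m),np.sin(m)])
        t=c-(cx+81)*np.array([np.cos(th),np.sin(th)])
        w=pd+np.array([[np.cos(yd),-np.sin(yd)],[np.sin(yd),np.cos(yd)]])@t/1e3
        e=(w-tp[:2])*1e3
        out.append([e@[np.cos(ty),np.sin(ty)],e@[np.sin(ty),-np.cos(ty)],np.degrees(ty-np.pi-yd-th),*c,np.degrees(th)])
    return np.round(out,1)
E
python3 - <<'E'
from plan import *
tp=np.array([.4692,.0853]);ty=105.98;th=np.radians(ty-180+85.27)
# contact: face 9.5 mm past fingers
x=np.array([np.cos(np.radians(ty)),np.sin(np.radians(ty))])
t=tp-.0095*x; R=np.array([[np.cos(yd),-np.sin(yd)],[np.sin(yd),np.cos(yd)]])
td=R.T@(t-pd)*1e3; c0=td+101*np.array([np.cos(th),np.sin(th)]); print(td,c0,np.degrees(th))
for L in(25,35,45): print(L,plan(tp,ty,c0,th,L,20-c0[0],5)[-1])
print(plan(tp,ty,c0,th,35,20-c0[0],5))
E
```

```text
[-227.25183306  -37.60343479] [-128.19251974  -17.89931226] 11.25
25 [-158.7    6.9   11.3   18.8   -1.7    0. ]
35 [-158.8    7.9   11.3   18.7   -0.8    0. ]
45 [-158.9    8.8   11.3   18.5    0.2    0. ]
[[ -14.5    0.     0.  -123.3  -16.9   11.2]
 [ -19.5   -0.     0.  -118.4  -15.9   11.2]
 [ -24.5    0.     0.  -113.5  -15.    11.2]
 [ -29.5    0.     0.  -108.6  -14.    11.2]
 [ -34.5   -0.     0.  -103.7  -13.    11.2]
 [ -39.5    0.     0.   -98.8  -12.    11.2]
 [ -44.5    0.     0.   -93.9  -11.1   11.2]
 [ -49.5    0.9    0.5  -89.   -10.1   10.7]
 [ -54.5    1.8    1.1  -84.    -9.2   10.2]
 [ -59.5    2.6    1.6  -79.1   -8.4    9.6]
 [ -64.6    3.4    2.1  -74.2   -7.5    9.1]
 [ -69.6    4.1    2.7  -69.2   -6.8    8.6]
 [ -74.6    4.8    3.2  -64.3   -6.     8. ]
 [ -79.7    5.5    3.7  -59.3   -5.4    7.5]
 [ -84.7    6.     4.3  -54.4   -4.7    7. ]
 [ -89.8    6.6    4.8  -49.4   -4.2    6.4]
 [ -94.9    7.1    5.3  -44.4   -3.6    5.9]
 [ -99.9    7.5    5.9  -39.5   -3.1    5.4]
 [-105.     7.9    6.4  -34.5   -2.7    4.8]
 [-110.1    8.3    7.   -29.5   -2.3    4.3]
 [-115.2    8.6    7.5  -24.5   -1.9    3.8]
 [-120.2    8.9    8.   -19.5   -1.6    3.2]
 [-125.3    9.1    8.6  -14.5   -1.4    2.7]
 [-130.4    9.2    9.1   -9.5   -1.2    2.2]
 [-135.5    9.3    9.6   -4.5   -1.     1.6]
 [-140.6    9.4   10.2    0.5   -0.9    1.1]
 [-145.7    9.4   10.7    5.5   -0.8    0.6]
 [-150.8    9.4   11.2   10.5   -0.8    0. ]
 [-155.7    8.5   11.3   15.5   -0.8    0. ]
 [-158.8    7.9   11.3   18.7   -0.8    0. ]]
```

Request:
send_rows(targets="-4 0 0 0 90;-7 0 0 0 90;-9 0 0 0 90;-11 0 0 0 90;-14 0 0 0 90;-19 0 0 0 90;-24.5 0 0 0 90;-29.5 0 0 0 90;-34.5 0 0 0 90;-39.5 0 0 0 90;-44.5 0 0 0 90;-49.5 0.9 0 0.5 90;-54.5 1.8 0 1.1 90;-59.5 2.6 0 1.6 90;-64.5 3.4 0 2.1 90;-69.5 4.1 0 2.7 90;-74.5 4.8 0 3.2 90;-74.5 4.8 0 3.2 90")

```text
time: 5.5
ee_pos: [0.4945, 0.0145, 0.0063]
tcp_rot: [180.0, -0.0, 102.7]
wrist_force: [-0.0, 1.6, -0.3]
opening: 0.0555
grasp_force: 0.8
```

```bash
python3 - <<'E'
from workcell import bot,camera
import cv2,numpy as np
o=bot.get_obs(); print(o['time'],o['ee_pos'],o['tcp_rot'],o['opening'],o['wrist_force'])
s=camera("scene");t=camera("top");cv2.imwrite("pics/s3.png",s);cv2.imwrite("pics/t3.png",t)
cv2.imwrite("pics/a3.png",np.hstack([cv2.resize(s[170:290,140:273],(400,360),interpolation=2),cv2.resize(t[130:280,245:412],(400,360),interpolation=2)]))
E
```

```text
5.5 [0.49446478 0.01450848 0.00627623] [ 1.79994152e+02 -1.38063281e-02  1.02744910e+02] 0.05554913208946386 [-0.03496247  1.5859863  -0.27673755]
```

View pics/a3.png

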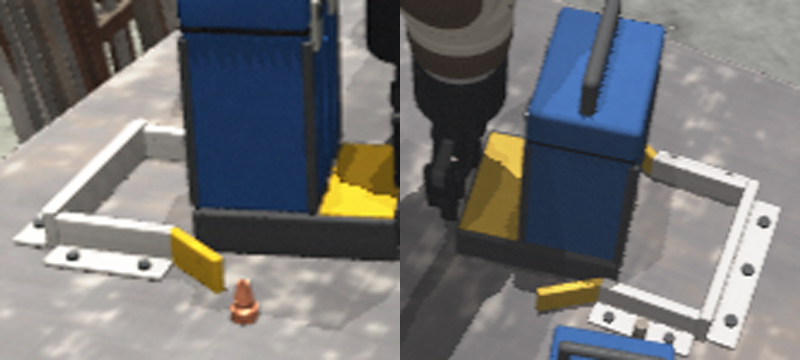

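The scene crops show the crate upright and entering the mouth between the wings, with the nozzle untouched. The near front base corner in the top view is at crop (616,277). I'll check the lateral position.

```bash
python3 - <<'E'
from fit import *
pd=np.array([.52803,-.14721]);yd=np.radians(-85.27)
D=lambda w:np.round(np.array([[np.cos(yd),np.sin(yd)],[-np.sin(yd),np.cos(yd)]])@(w[:2]-pd)*1e3,1)
th=np.radians(102.74-180+85.27); T=D(np.array([.4945,.0145]));o=T+81*np.array([np.cos(th),np.sin(th)]);print("tool",T,"crate exp",o,np.degrees(th))
Cw=lambda x,y:o+np.array([np.cos(th)*x-np.sin(th)*y,np.sin(th)*x+np.cos(th)*y])
tt=lambda X,Y:(245+(X-400)/2.395,130+Y/2.4); ss=lambda X,Y:(140+X/3.007,170+Y/3)
for n,uv,z,l in(("top",tt(616,277),0,(70,-60)),("top",tt(460,258),0,(-70,-60)),("scene",ss(194,245),0,(70,60)),("scene",ss(193,211),.032,(70,60)),("top",tt(459,236),.032,(-70,-60)),("top",tt(493,134),.032,(-70,60))):
    print(n,D(ray(n,uv,z)),"exp",Cw(*l))
E
```

```text
tool [-163.9  -20.1] crate exp [-83.69025517  -8.81297941] 8.009999999999991
top [ -6. -46.] exp [ -6.01243574 -58.47338989]
top [-136.   -79.8] exp [-144.64656261  -77.98182054]
scene [-19.8  52.3] exp [-22.73394772  60.35586172]
scene [-24.9  60.9] exp [-22.73394772  60.35586172]
top [-136.7  -80. ] exp [-144.64656261  -77.98182054]
top [-153.1   35.4] exp [-161.3680746    40.84743107]
```

Scene and plan agree within reading error (about 3 mm, against 8 mm of play each side), so I'll continue with the turn.

```bash
python3 - <<'E'
from plan import *
tp=np.array([.49446,.01451]);ty=102.74;th=np.radians(ty-180+85.27)
c=np.array([-163.9,-20.1])+101*np.array([np.cos(th),np.sin(th)])
print(plan(tp,ty,c,th,0,20-c[0],5))
E
```

```text
[[ -5.    0.9   0.5 -58.9  -5.4   7.5]
 [-10.1   1.8   1.1 -54.   -4.7   7. ]
 [-15.1   2.6   1.6 -49.   -4.1   6.4]
 [-20.1   3.4   2.1 -44.   -3.6   5.9]
 [-25.1   4.1   2.6 -39.1  -3.1   5.4]
 [-30.2   4.8   3.2 -34.1  -2.7   4.8]
 [-35.2   5.4   3.7 -29.1  -2.3   4.3]
 [-40.3   6.    4.2 -24.1  -1.9   3.8]
 [-45.3   6.5   4.7 -19.1  -1.6   3.3]
 [-50.4   7.    5.3 -14.1  -1.3   2.7]
 [-55.5   7.4   5.8  -9.1  -1.1   2.2]
 [-60.5   7.8   6.3  -4.1  -1.    1.7]
 [-65.6   8.2   6.9   0.9  -0.8   1.1]
 [-70.7   8.5   7.4   5.9  -0.8   0.6]
 [-75.8   8.8   7.9  10.9  -0.7   0.1]
 [-80.7   8.2   8.   15.9  -0.7   0. ]
 [-84.6   7.7   8.   19.8  -0.7   0. ]]
```

Request:
send_rows(targets="-5 0.9 0 0.5 90;-10 1.8 0 1.1 90;-15 2.6 0 1.6 90;-20 3.4 0 2.1 90;-25 4.1 0 2.6 90;-30 4.8 0 3.2 90;-35 5.4 0 3.7 90;-40 6 0 4.2 90;-45 6.5 0 4.7 90;-50 7 0 5.3 90;-55.5 7.4 0 5.8 90;-60.5 7.8 0 6.3 90;-60.5 7.8 0 6.3 90")

```text
time: 7.22
ee_pos: [0.5154, -0.0428, 0.0063]
tcp_rot: [180.0, 0.0, 96.5]
wrist_force: [0.2, 1.2, -0.0]
opening: 0.0554
grasp_force: 0.8
```

```bash
python3 - <<'E'
from workcell import bot,camera
import cv2,numpy as np
o=bot.get_obs(); print(o['time'],o['ee_pos'],o['tcp_rot'],o['opening'],o['wrist_force'])
s=camera("scene");t=camera("top")
cv2.imwrite("pics/a4.png",np.hstack([cv2.resize(s[180:280,140:273],(400,300),interpolation=2),cv2.resize(t[150:275,275:415],(400,357),interpolation=2)[:300]]))
E
```

```text
7.225 [ 0.51541859 -0.04277186  0.00626063] [1.79995890e+02 4.82899062e-03 9.64536176e+01] 0.055388858627012094 [ 0.18763009  1.16792162 -0.01240944]
```

View pics/a4.png

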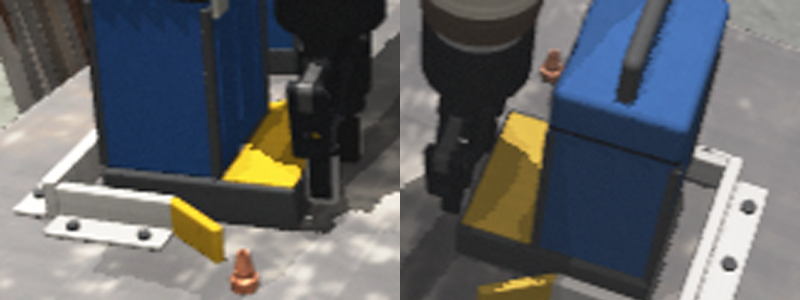

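The crate is between the rails without jamming, and the nozzle is untouched. Next comes the last stretch, finishing slowly.

Request:
send_rows(targets="-4 0.7 0 0.4 90;-8 1.4 0 0.9 90;-12 2.1 0 1.3 90;-15 2.6 0 1.6 90;-18 2.6 0 1.7 90;-20 2.6 0 1.7 90;-22 2.6 0 1.7 90;-22 2.6 0 1.7 90")

```text
time: 8.32
ee_pos: [0.5203, -0.064, 0.0063]
tcp_rot: [-180.0, -0.0, 94.8]
wrist_force: [-0.8, 4.8, 1.0]
opening: 0.0551
grasp_force: 2.2
```

Request:
send_rows(targets="-0.7 0 0 0 90;-1.4 0 0 0 90;-2 0 0 0 90;-2 0 0 0 90")

```text
time: 8.82
ee_pos: [0.5205, -0.0659, 0.0063]
tcp_rot: [-180.0, -0.0, 94.8]
wrist_force: [-0.7, 5.7, 0.9]
opening: 0.0554
grasp_force: 2.5
```

Request:
send_rows(targets="-0.5 0 0 0 90;-1 0 0 0 90;-1.5 0 0 0 90;-1.5 0 0 0 90")

```text
time: 9.32
ee_pos: [0.5205, -0.0659, 0.0063]
tcp_rot: [-180.0, -0.2, 94.8]
wrist_force: [-1.0, 14.7, 2.7]
opening: 0.0552
grasp_force: 6.9
```

Request:
send_rows(targets="-0.5 0 0 0 90;-1 0 0 0 90;-1.5 0 0 0 90;-1.5 0 0 0 90")

```text
time: 9.82
ee_pos: [0.5206, -0.066, 0.0064]
tcp_rot: [180.0, -0.4, 94.9]
wrist_force: [-1.9, 22.5, 2.9]
opening: 0.0554
grasp_force: 11.2
```

Request:
send_rows(targets="-0.5 0 0 0 90;-1 0 0 0 90;-1.5 0 0 0 90;-1.5 0 0 0 90")

```text
time: 10.32
ee_pos: [0.5206, -0.066, 0.0064]
tcp_rot: [180.0, -0.6, 94.9]
wrist_force: [-1.6, 30.8, 5.2]
opening: 0.0552
grasp_force: 15.6
```

The position has stopped while the force climbs to 31 N, so the crate is hard against the stop. I'll back off straight along the tool's x axis and then rise.

Request:
send_rows(targets="2 0 0 0 90;4 0 0 0 90;7 0 0 0 90;12 0 0 0 90;25 0 0 0 90;45 0 0 0 90;70 0 0 0 90;100 0 0 0 90;100 0 -20 0 90;100 0 -60 0 90;100 0 -110 0 90;100 0 -150 0 90;100 0 -150 0 90")

```text
time: 11.95
ee_pos: [0.514, 0.0295, 0.1597]
tcp_rot: [179.7, 0.0, 94.8]
wrist_force: [0.3, 0.1, 0.2]
opening: 0.0552
grasp_force: 0.0
```

```bash
python3 - <<'E'
from workcell import bot,camera
import cv2,numpy as np
o=bot.get_obs(); print(o['time'],o['ee_pos'],o['tcp_rot'],o['wrist_force'])
s=camera("scene");t=camera("top");w=camera("wrist");cv2.imwrite("pics/w5.png",w)
cv2.imwrite("pics/a5.png",np.vstack([np.hstack([cv2.resize(s[180:280,140:273],(400,300),interpolation=2),cv2.resize(t[150:275,275:415],(400,357),interpolation=2)[:300]]),np.hstack([cv2.resize(w,(400,300)),cv2.resize(s,(400,300))])]))
E
```

```text
11.95 [0.51401766 0.02953738 0.15971146] [1.79680667e+02 1.53882125e-02 9.47718757e+01] [0.30129591 0.08265957 0.18008937]
```

View pics/a5.png

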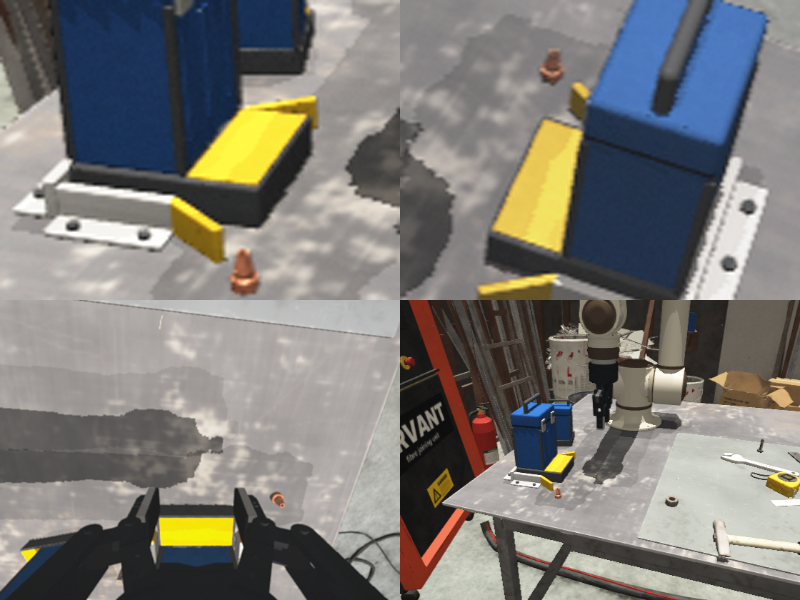

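All views show the crate upright and within the rails against the back stop. The nozzle, bolt and nut are in place, and the arm is clear. One last numeric check for squareness.

```bash
python3 - <<'E'
import cv2,numpy as np
from fit import M
from workcell import camera_model
from scipy.spatial.transform import Rotation as R
I=cv2.imread("pics/w5.png").astype(int);m=camera_model("wrist");K,T=m["K"],m["T_tool_cam"]
p=np.array([.51402,.02954,.15971]);Rt=R.from_euler("xyz",[179.68,.0154,94.77],degrees=True).as_matrix()
pts=[]
for u in range(232,322,3):
    c=I[280:345,u]; y=np.clip((c[:,1]-c[:,0])/150.,0,1); k=np.argmax(y>.5); v=280+k-1+(.5-y[k-1])/(y[k]-y[k-1])
    d=Rt@T[:3,:3]@np.linalg.solve(K,[u,v,1]);o=p+Rt@T[:3,3];pts.append((o+d*(.032-o[2])/d[2])[:2])
pts=np.array(pts);s=np.polyfit(pts[:,0],pts[:,1],1);print("face angle -> crate yaw",np.degrees(np.arctan(s[0]))-90)
pd=np.array([.52803,-.14721]);yd=np.radians(-85.27)
D=(pts-pd)@np.array([[np.cos(yd),-np.sin(yd)],[np.sin(yd),np.cos(yd)]])*1e3
print("face x in dock (want -70):",D[:,0].min(),D[:,0].max())
E
```

```text
face angle -> crate yaw -85.3892493503392
face x in dock (want -70): -63.90401105791255 -63.69447113587001
```

Measured crate yaw is -85.4° against the dock's -85.3°, so it is square. The hard stop confirms it is home, so I'll hand in.

```bash
python3 -c "
from workcell import ticket; print(ticket.job_done())"
```

```text
the job is handed in; nothing more can be done
None
```

The large crate is in the dock, square to it within about 0.1° and pressed up to the back stop until it would go no further; the arm is clear, the nozzle, bolt and nut look untouched in the pictures, and the job was handed in at about 12 s.

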